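# Tip the beads from the scoop into the empty cell of the craft tray

### The job

Pick up the bead scoop by its upright wooden grip and tip both white beads out of it into the empty cell of the four-cell wooden sorting tray. Then stand the scoop upright on the table again and let go.

Things in the scene. Friction and masses are not known exactly. Their poses are not given: they have to be found in the camera images.
- scoop: Aluminium scoop, 110 g. Origin: underside centre; z up, +x from nose to grip. Channel 34 mm wide, its floor rising 12 deg to the open nose, which faces the robot within 30 deg; floor edge there at x -41, z 20 mm. Tip the nose down 30-45 deg and the beads roll out. Flat base x -20 to 46. Upright wooden grip, x 22 to 46, 12 mm thick in y, top z 82 mm: grasp across y at z 62 (free above z 32).
- cell: Card floor of the tray's one empty cell (any of four; the others hold wooden buttons, cubes or pegs). Origin: centre of the card's underside, 4 mm above the table; card 2 mm thick; z up, y along the row of cells, +x away from the robot within 15 deg. Inside 70 mm (x) by 64 mm (y), walls and dividers 4 mm thick, rims 40 mm above the table; pitch 68 mm. The tray (78 x 276 mm) is fixed.
- bead_a: White ceramic ball bead, 22 mm across, 14 g, origin at its centre; starts in the scoop, against the back of its channel.
- bead_b: A second white ceramic bead just like it, next to it on the nose side.
Not all that is in view belongs to the job. Leave any green look-alike of the cell alone. What is shaped like the bead_b but blue is not meant.

How it is judged:
By the outcome, as a careful person would: the job done as asked, in the order asked, and still so for the second after the job is handed in, with the robot touching nothing.
It also fails if it takes over 64 s, if anything falls off the work surface, if the arm or the gripper's body presses on something with over 40 N, if the wrist force passes 120 N, or if a joint passes its speed limit or range.

### The arm

A 6-joint arm with a two-finger parallel gripper is mounted at the origin on the work surface. World frame = base frame: x ahead of the robot, y to its left, z up, the work surface at z = 0. Lengths are in mm, angles in rad, forces in N, time in s.
With the tool pointing down it reaches from about 275 to 975 mm from the base axis. Payload 8.4 kg.
Tool frame: the origin (TCP) lies midway between the tips of the shut fingers; the grasp point (between the pads) lies 19 mm behind it; z points along the fingers, y is the direction in which the jaws open and shut (so a half turn about z gives the same grasp; the last joint's range is limited). The gripper opens to 92 mm and grips with 3 to 60 N. Pads are 20 mm wide; open, the fingers measure 128 mm over their backs; the gripper's body (75 mm by 189 mm) begins 69 mm behind the grasp point.
Start: joints at [1.264, 0.353, 1.633, -0, 1.155, -0.002], TCP at [187.562, 596.195, 214.583] pointing down, gripper open.
Joint ranges: [-2.63, 2.63], [-0.92, 2.1], [0.06, 2.66], [-1.3, 4.44], [0, 2.69], [-3.02, 3.02]. Speed limits (rad/s): [2.22, 2.22, 2.79, 3.14, 3.14, 3.14].

### API

Orientations are given as a unit quaternion [x, y, z, w].
In Python, from workcell import env, camera, camera_params gives the robot as it stands. The module is installed in compiled form; this text tells all that it offers.
- The arm moves only by the tool carry_out, never from a script. Its argument "plan" is a list of rows, each an object with "hand": the closure, from -1 (fully open) to 1 (shut), so that 0 is half open; "dp": the shift along the tool's x, y, z in m, a list of three; "yaw": the turn about the tool's z in rad. In form: [{"hand": hand, "dp": [x, y, z], "yaw": yaw}, ...]. A call has 1 to 5 rows; each row shifts and turns the commanded pose from where the row before left it, along the tool's axes as they then stand; what a row does not reach is not made up. A row lasts 1/10 s, in which the tool goes at most 50 mm and 8.59 degrees, less where a joint would pass 70% of its speed; a pose out of reach is approached as far as the arm can. A call is refused whole if a number of a shift passes 0.05 or a number of a turn 0.15, either way. A call with a gripper value outside its range is refused whole. The fingers move at their own pace and stop on an object; "force" is the grip in N (left out, the last holds). Time passes only in rows, so rows that do not move let the fingers close. It gives the time, the measured TCP pose, the force and the opening at its end, in the units of the state.
- env.get_obs(): the state, without advancing time (a new reading comes with each control period).
- camera(name): name is "side" or "top" or "wrist"; returns the picture (420x560x3 uint8, red, green, blue); there is no depth.
- camera_params(name): a dict with "fx", "fy", "cx", "cy" (pixels), "R" (3x3) and "t" (3): a world point X has camera coordinates R X + t. Camera axes: x right, y down, z forward; pixel columns grow to the right and rows downward; lengths in mm; the calibration is good to about 2 mm. A picture is of the moment at which its call begins: read the wrist's pose just before it. camera_params takes no time and is no camera call; for the wrist camera it gives the pose at the moment of the call.
- env.sign_off(): hands the job in, once; it reports no verdict.
The state is a dict: "clock": time; "joints": joint angles; "qd": joint speeds; "tau": joint torques, N m; "tcp_pos": TCP position; "orientation": TCP orientation; "wrist_force": force on the tool from outside, world axes, zero at the start; "torque": the same for the moment, N m; "opening": opening from 0.0 (shut) to 1.0 (fully open).
Only numpy, scipy, OpenCV 4.12 (cv2) and the standard library are available. Lean on these libraries where they do the work, as an engineer would, in place of code of your own. Each camera call takes 0.05 s, during which the arm holds its last target. There are 200 camera calls.

## Working session

There is one attempt and no reset: what is moved stays moved. The work goes in short steps, Python scripts to look and compute and a tool call to move; the robot and the scene stay as the last step left them, time stands still between calls to the robot, and variables do not carry over. Pictures are saved under pics/ and viewed, about 8 in all and at most 12, crops included, and the job is handed in when it is done.

Besides the shell and the picture viewer there is one more tool, called after ">>>" as name(argument=value, ...) on one line, values as JSON. carry_out: Moves the arm, as the interface text tells. Its arguments: {"type":"object","properties":{"plan":{"type":"array","items":{"type":"object","properties":{"hand":{"type":"number"},"dp":{"type":"array","items":{"type":"number"}},"yaw":{"type":"number"}}}},"force":{"type":"number"}},"required":["plan"]}

```bash
mkdir -p pics
python3 - <<'E'
from workcell import env,camera,camera_params
import cv2,numpy as np
o=env.get_obs();print({k:np.round(v,3) for k,v in o.items()})
for n in("top","side","wrist"):
    p=camera_params(n);im=camera(n);cv2.imwrite(f"pics/{n}0.png",im[:,:,::-1]);print(n,{k:np.round(v,3).tolist() for k,v in p.items()})
E
```

```text
{'clock': np.float64(0.0), 'joints': array([ 1.264,  0.354,  1.634, -0.   ,  1.155, -0.002]), 'qd': array([-0.001, -0.002, -0.001, -0.002,  0.001, -0.   ]), 'tau': array([-5.0000e-03, -5.9383e+01, -3.3423e+01,  6.9000e-02,  2.3000e-02,
       -0.0000e+00]), 'tcp_pos': array([187.439, 595.726, 213.896]), 'orientation': array([ 0.152,  0.988, -0.001, -0.   ]), 'wrist_force': array([ 0.163, -0.001, -0.512]), 'torque': array([ 0.   ,  0.001, -0.001]), 'opening': np.float64(0.997)}
top {'fx': 420.027, 'fy': 420.027, 'cx': 277.98, 'cy': 212.415, 'R': [[-0.025, -0.999, 0.022], [-0.994, 0.022, -0.108], [0.108, -0.025, -0.994]], 't': [-5.896, 562.259, 736.765]}
side {'fx': 474.092, 'fy': 474.092, 'cx': 279.732, 'cy': 205.017, 'R': [[0.78, -0.626, 0.013], [-0.422, -0.541, -0.727], [0.462, 0.562, -0.686]], 't': [-438.144, 235.727, 612.48]}
wrist {'fx': 304.81, 'fy': 304.81, 'cx': 277.145, 'cy': 203.201, 'R': [[0.301, 0.954, -0.0], [0.921, -0.29, 0.261], [0.249, -0.079, -0.965]], 't': [-624.756, -30.014, 389.824]}
```

View pics/top0.png

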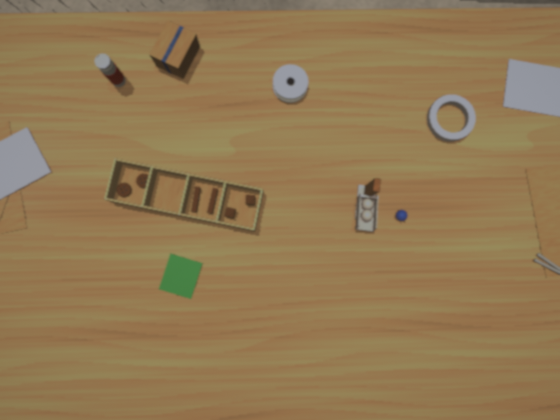

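View pics/side0.png

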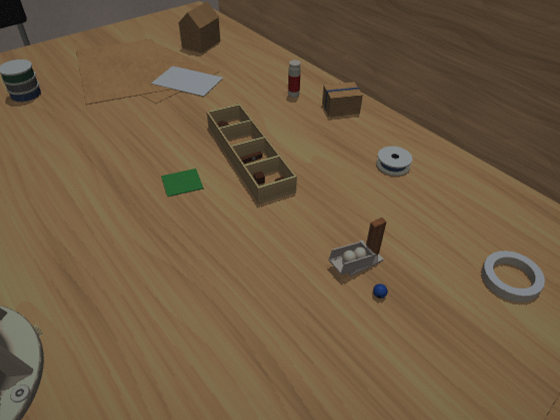

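Run:
```python
import cv2,numpy as np
t=cv2.imread("pics/top0.png");s=cv2.imread("pics/side0.png")
a=cv2.resize(t[150:240,95:275],(800,400),interpolation=2)
b=cv2.resize(t[170:240,345:415],(390,390),interpolation=2)
c=cv2.resize(s[210:305,320:400],(328,390),interpolation=2)
o=np.zeros((400+195+5,800,3),np.uint8);o=np.zeros((600,800,3),np.uint8)
a=cv2.resize(t[155:235,100:270],(425,200),interpolation=2)
o[:200,:425]=a; o[205:595,:390]=b; o[205:595,400:728]=c
cv2.imwrite("pics/z0.png",cv2.convertScaleAbs(o,alpha=1.6))
```

```text
(no output)
```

View pics/z0.png

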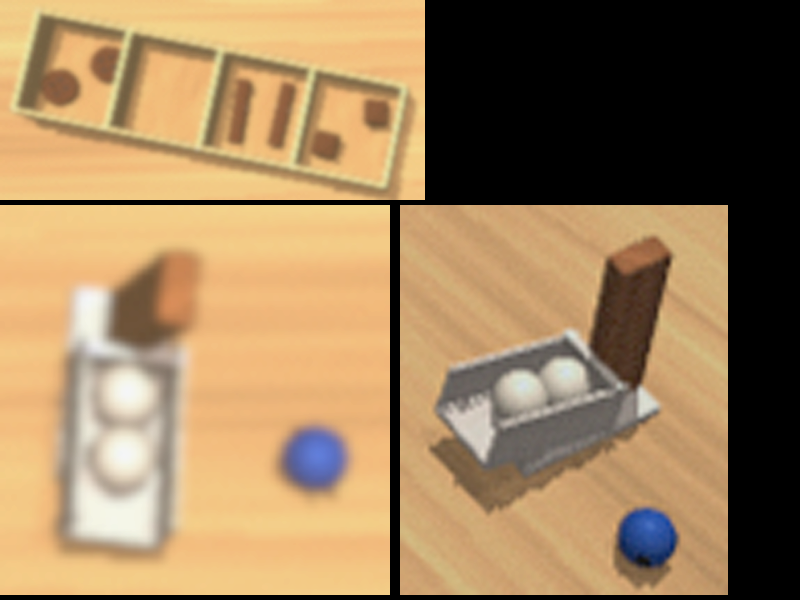

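```bash
cat > h.py <<'E'
from workcell import env,camera,camera_params
import cv2,numpy as np
def ray(p,u,v):
    R=np.array(p["R"]);t=np.array(p["t"]);d=R.T@[(u-p["cx"])/p["fx"],(v-p["cy"])/p["fy"],1];return -R.T@t,d
def cast(p,uv,z):
    c,d=ray(p,*uv);return c+d*(z-c[2])/d[2]
def proj(p,X):
    q=np.array(p["R"])@np.array(X)+p["t"];return q[0]/q[2]*p["fx"]+p["cx"],q[1]/q[2]*p["fy"]+p["cy"]
E
python3 - <<'E'
from h import *
np.set_printoptions(precision=1,suppress=True)
T=camera_params("top");S=camera_params("side")
f=lambda x,y:(345+x/5.571,170+(y-205)/5.571)
g=lambda x,y:(320+(x-400)/4.1,210+(y-205)/4.1)
c=[cast(T,(100+x/2.5,155+y/2.5),40) for x,y in((40,13),(409,87),(390,188),(14,110))]
print("tray",c,np.mean(c,0)); c=np.array(c)
print([np.linalg.norm(c[i]-c[i-1]) for i in range(4)])
print("grip top",cast(T,f(178,288),82),cast(S,g(640,256),82))
n=[cast(T,f(*q),20) for q in((68,540),(163,548))];print("nose top",n,np.mean(n,0))
n=[cast(S,g(*q),20) for q in((438,408),(490,466))];print("nose side",n,np.mean(n,0))
print("beads",[cast(T,f(*q),22) for q in((127,395),(124,455),(314,458))])
for n,q in(("T",[f(165,250),f(200,253),f(190,328),f(157,322)]),("S",[g(609,258),g(657,237),g(670,255),g(622,275)])):
    print(n,[cast(T if n=="T" else S,u,82)[:2] for u in q])
E
```

```text
tray [array([662.7, 272.5,  40. ]), array([602.8,   6.2,  40. ]), array([529.7,  21.4,  40. ]), array([592. , 289.8,  40. ])] [596.8 147.5  40. ]
[np.float64(72.73750653164211), np.float64(272.9092028409639), np.float64(74.58212079354132), np.float64(275.53463280487694)]
grip top [ 600.3 -189.7   82. ] [ 600.4 -192.    82. ]
nose top [array([ 526.9, -165.2,   20. ]), array([ 523.5, -196.8,   20. ])] [ 525.2 -181.    20. ]
nose side [array([ 530.3, -164.3,   20. ]), array([ 526.3, -197.2,   20. ])] [ 528.3 -180.8   20. ]
beads [array([ 574.7, -186.7,   22. ]), array([ 554.6, -184.8,   22. ]), array([ 552.2, -248.4,   22. ])]
T [array([ 612.4, -186.2]), array([ 611.2, -197.1]), array([ 587.8, -192.8]), array([ 589.8, -182.6])]
S [array([ 590.5, -185.5]), array([ 613., -189.]), array([ 609.7, -198.5]), array([ 587.8, -194.6])]
```

>>> carry_out(plan=[{"hand": -1, "dp": [0, 0, 0], "yaw": -0.089}, {"hand": -1, "dp": [0, 0, 0], "yaw": -0.088}, {"hand": -1, "dp": [-0.025, -0.036, 0], "yaw": 0}, {"hand": -1, "dp": [-0.025, -0.036, 0], "yaw": 0}, {"hand": -1, "dp": [-0.025, -0.036, 0], "yaw": 0}])

```text
clock: 0.65
tcp_pos: [248.4, 478.1, 214.2]
orientation: [0.063, 0.998, -0.0, -0.0]
wrist_force: [0.4, -0.5, 0.7]
opening: 1.001
```

>>> carry_out(plan=[{"hand": -1, "dp": [-0.025, -0.036, 0], "yaw": 0}, {"hand": -1, "dp": [-0.025, -0.036, 0], "yaw": 0}, {"hand": -1, "dp": [-0.025, -0.036, 0], "yaw": 0}, {"hand": -1, "dp": [-0.025, -0.036, 0], "yaw": 0}, {"hand": -1, "dp": [-0.025, -0.036, 0], "yaw": 0}])

```text
clock: 1.15
tcp_pos: [349.6, 283.4, 214.6]
orientation: [0.064, 0.998, 0.0, 0.0]
wrist_force: [0.3, 0.0, 0.9]
opening: 1.002
```

>>> carry_out(plan=[{"hand": -1, "dp": [-0.025, -0.036, 0], "yaw": 0}, {"hand": -1, "dp": [-0.025, -0.036, 0], "yaw": 0}, {"hand": -1, "dp": [-0.025, -0.036, 0], "yaw": 0}, {"hand": -1, "dp": [-0.025, -0.036, 0], "yaw": 0}, {"hand": -1, "dp": [-0.025, -0.036, 0], "yaw": 0}])

```text
clock: 1.65
tcp_pos: [450.7, 88.8, 214.7]
orientation: [0.064, 0.998, 0.0, 0.0]
wrist_force: [0.2, 0.9, -0.5]
opening: 1.003
```

>>> carry_out(plan=[{"hand": -1, "dp": [-0.025, -0.036, 0], "yaw": 0}, {"hand": -1, "dp": [-0.025, -0.036, 0], "yaw": 0}, {"hand": -1, "dp": [-0.025, -0.036, 0], "yaw": 0}, {"hand": -1, "dp": [-0.02, -0.036, 0], "yaw": 0}, {"hand": -1, "dp": [0, 0, 0], "yaw": 0}])

```text
clock: 2.15
tcp_pos: [527.7, -68.3, 214.4]
orientation: [0.066, 0.998, -0.001, 0.0]
wrist_force: [-0.8, -0.3, -0.7]
opening: 0.999
```

>>> carry_out(plan=[{"hand": -1, "dp": [-0.03, -0.037, 0], "yaw": 0}, {"hand": -1, "dp": [-0.03, -0.037, 0], "yaw": 0}, {"hand": -1, "dp": [-0.028, -0.038, 0], "yaw": 0}, {"hand": -1, "dp": [0, 0, 0], "yaw": 0}, {"hand": -1, "dp": [0, 0, 0], "yaw": 0}])

```text
clock: 2.65
tcp_pos: [598.8, -186.6, 213.8]
orientation: [0.065, 0.998, 0.0, -0.001]
wrist_force: [-0.5, -0.2, -0.5]
opening: 1.004
```

Run:
```python
from h import *
np.set_printoptions(precision=1,suppress=True)
p=camera_params("wrist");im=camera("wrist");print(env.get_obs()["tcp_pos"],env.get_obs()["orientation"])
im=cv2.cvtColor(im,cv2.COLOR_RGB2BGR)
np.save("pics/w1.npy",im)
for X in((600.3,-190.5,82),(526.8,-180.9,20)):print(proj(p,X))
cv2.imwrite("pics/w1.png",cv2.convertScaleAbs(im,alpha=1.4))
```

```text
[ 598.4 -185.8  214. ] [ 0.1  1.   0.  -0. ]
(np.float64(273.2775788722175), np.float64(196.44097682929777))
(np.float64(273.64772936503965), np.float64(121.14302085658795))
```

View pics/w1.png

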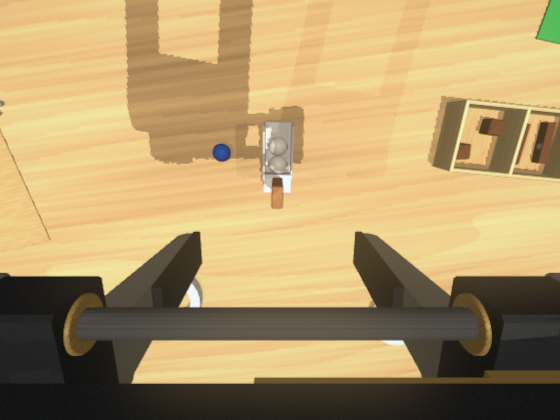

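>>> carry_out(plan=[{"hand": -1, "dp": [-0.002, -0.002, 0.04], "yaw": 0}, {"hand": -1, "dp": [0, 0, 0.04], "yaw": 0}, {"hand": -1, "dp": [0, 0, 0.04], "yaw": 0}, {"hand": -1, "dp": [0, 0, 0.03], "yaw": 0}, {"hand": -1, "dp": [0, 0, 0.02], "yaw": 0}])

```text
clock: 3.2
tcp_pos: [598.9, -186.5, 42.5]
orientation: [0.063, 0.998, 0.001, -0.002]
wrist_force: [-0.7, 0.3, 0.1]
opening: 0.999
```

>>> carry_out(plan=[{"hand": 0.2, "dp": [0, 0, 0.0], "yaw": 0}, {"hand": 0.5, "dp": [0, 0, 0], "yaw": 0}, {"hand": 0.6, "dp": [0, 0, 0], "yaw": 0}, {"hand": 0.65, "dp": [0, 0, 0], "yaw": 0}, {"hand": 0.7, "dp": [0, 0, 0], "yaw": 0}], force=10)

```text
clock: 3.7
tcp_pos: [601.5, -189.0, 45.8]
orientation: [0.064, 0.998, -0.0, 0.001]
wrist_force: [-0.5, 0.5, 0.5]
opening: 0.588
```

>>> carry_out(plan=[{"hand": 0.75, "dp": [0, 0, 0.0], "yaw": 0}, {"hand": 0.8, "dp": [0, 0, 0], "yaw": 0}, {"hand": 0.85, "dp": [0, 0, 0], "yaw": 0}, {"hand": 0.9, "dp": [0, 0, 0], "yaw": 0}, {"hand": 1, "dp": [0, 0, 0], "yaw": 0}])

```text
clock: 4.2
tcp_pos: [600.9, -188.9, 44.5]
orientation: [0.064, 0.998, 0.0, -0.0]
wrist_force: [0.8, 1.5, 0.0]
opening: 0.153
```

>>> carry_out(plan=[{"hand": 1, "dp": [0, 0, 0.0], "yaw": 0}, {"hand": 1, "dp": [0, 0, 0], "yaw": 0}, {"hand": 1, "dp": [0, 0, 0], "yaw": 0}], force=40)

```text
clock: 4.5
tcp_pos: [600.7, -188.8, 44.4]
orientation: [0.064, 0.998, 0.0, -0.0]
wrist_force: [0.2, -0.1, -1.3]
opening: 0.125
```

>>> carry_out(plan=[{"hand": 1, "dp": [0, 0, -0.008], "yaw": 0}, {"hand": 1, "dp": [0, 0, -0.018], "yaw": 0}, {"hand": 1, "dp": [0, 0, -0.026], "yaw": 0}, {"hand": 1, "dp": [0, 0, -0.026], "yaw": 0}, {"hand": 1, "dp": [0, 0, -0.012], "yaw": 0}])

```text
clock: 5.0
tcp_pos: [602.1, -189.3, 137.5]
orientation: [0.064, 0.998, -0.0, 0.002]
wrist_force: [0.2, -0.4, -1.9]
opening: 0.13
```

Run:
```python
from h import *
im=camera("side");print(env.get_obs()["tcp_pos"],env.get_obs()["wrist_force"])
cv2.imwrite("pics/s2.png",cv2.convertScaleAbs(cv2.resize(im[100:340,250:530,::-1],(560,480),interpolation=2),alpha=1.5))
```

```text
[ 602.63173296 -189.4523668   138.44483105] [-0.29304936  0.20781668 -0.70949823]
```

View pics/s2.png

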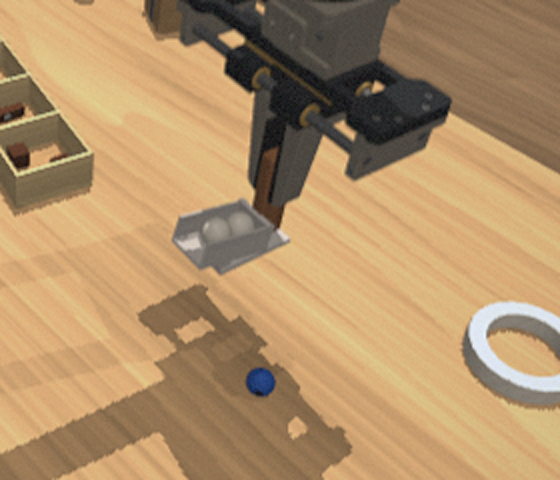

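>>> carry_out(plan=[{"hand": 1, "dp": [0, 0, 0], "yaw": 0.048}, {"hand": 1, "dp": [0, 0, 0], "yaw": 0.048}, {"hand": 1, "dp": [0.002, 0.01, 0], "yaw": 0}, {"hand": 1, "dp": [0.004, 0.02, 0], "yaw": 0}, {"hand": 1, "dp": [0.004, 0.03, 0], "yaw": 0}])

```text
clock: 5.55
tcp_pos: [603.8, -127.8, 133.8]
orientation: [0.112, 0.994, -0.0, -0.001]
wrist_force: [-0.0, -0.1, -2.2]
opening: 0.126
```

>>> carry_out(plan=[{"hand": 1, "dp": [0.004, 0.03, 0], "yaw": 0}, {"hand": 1, "dp": [0.004, 0.03, 0], "yaw": 0}, {"hand": 1, "dp": [0.004, 0.03, 0], "yaw": 0}, {"hand": 1, "dp": [0.004, 0.03, 0], "yaw": 0}, {"hand": 1, "dp": [0.004, 0.03, 0], "yaw": 0}])

```text
clock: 6.05
tcp_pos: [617.6, 24.4, 133.9]
orientation: [0.111, 0.994, -0.0, -0.001]
wrist_force: [0.0, -0.5, -1.2]
opening: 0.129
```

>>> carry_out(plan=[{"hand": 1, "dp": [0.004, 0.03, 0], "yaw": 0}, {"hand": 1, "dp": [0.004, 0.03, 0], "yaw": 0}, {"hand": 1, "dp": [0.004, 0.03, 0], "yaw": 0}, {"hand": 1, "dp": [0.004, 0.03, 0], "yaw": 0}, {"hand": 1, "dp": [0.002, 0.02, 0], "yaw": 0}])

```text
clock: 6.55
tcp_pos: [631.1, 165.5, 133.9]
orientation: [0.11, 0.994, 0.0, -0.0]
wrist_force: [0.6, -0.3, -2.1]
opening: 0.132
```

>>> carry_out(plan=[{"hand": 1, "dp": [0, 0.01, 0], "yaw": 0}, {"hand": 1, "dp": [0, 0, 0], "yaw": 0}, {"hand": 1, "dp": [0, 0, 0], "yaw": 0}, {"hand": 1, "dp": [0, 0, 0], "yaw": 0}])

```text
clock: 6.95
tcp_pos: [633.8, 171.6, 134.5]
orientation: [0.112, 0.994, -0.0, -0.0]
wrist_force: [-0.3, 0.4, -2.0]
opening: 0.129
```

Run:
```python
from h import *
print(env.get_obs()["tcp_pos"],env.get_obs()["orientation"])
a=camera("side")[40:260,160:400,::-1];b=camera("wrist")[:,:,::-1]
o=np.zeros((440,800,3),np.uint8);o[:,:480-80]=cv2.resize(a,(400,440),interpolation=2);o[:300,400:]=cv2.resize(b,(400,300))
cv2.imwrite("pics/s3.png",cv2.convertScaleAbs(o,alpha=1.5))
```

```text
[633.84161156 171.58628043 134.48094978] [ 1.12076652e-01  9.93699524e-01 -2.21709800e-04 -1.76797839e-04]
```

View pics/s3.png

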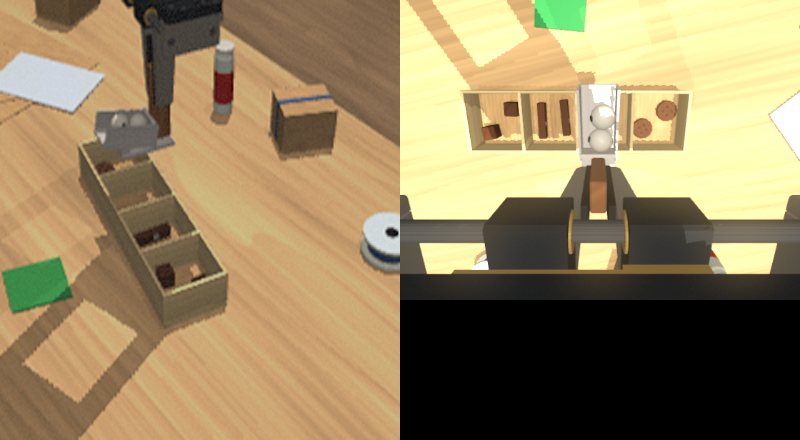

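>>> carry_out(plan=[{"hand": 1, "dp": [-0.002, 0.002, 0.008], "yaw": 0}, {"hand": 1, "dp": [-0.002, 0, 0.011], "yaw": 0}, {"hand": 1, "dp": [0, 0, 0.008], "yaw": 0}, {"hand": 1, "dp": [0, 0, 0], "yaw": 0}, {"hand": 1, "dp": [0, 0, 0], "yaw": 0}])

```text
clock: 7.55
tcp_pos: [638.0, 173.8, 107.0]
orientation: [0.112, 0.994, -0.0, -0.001]
wrist_force: [-0.9, 0.0, -1.7]
opening: 0.123
```

>>> carry_out(plan=[{"hand": 1, "dp": [0, 0, 0], "yaw": 0}, {"hand": 1, "dp": [0, 0, 0], "yaw": 0}, {"hand": 1, "dp": [0, 0, 0], "yaw": 0}], force=8)

```text
clock: 7.85
tcp_pos: [638.5, 174.0, 108.0]
orientation: [0.112, 0.994, 0.0, 0.0]
wrist_force: [0.4, 0.1, -1.4]
opening: 0.129
```

```bash
cat >> h.py <<'E'
def beads(n):
    im=camera(n);cv2.imwrite("pics/m.png",im[:,:,::-1]);h=cv2.cvtColor(im,cv2.COLOR_RGB2HSV)
    return im
E
python3 - <<'E'
from h import *
print(env.get_obs()["tcp_pos"],env.get_obs()["opening"])
a=camera("wrist")[:,:,::-1];cv2.imwrite("pics/w4.png",a[80:300,200:360]); np.save("pics/w4.npy",a)
E
```

```text
[638.49916213 173.96032375 107.95167   ] 0.1289736325050615
```

>>> carry_out(plan=[{"hand": 1, "dp": [0, 0, 0], "yaw": 0}, {"hand": 1, "dp": [0, 0, 0], "yaw": 0}, {"hand": 1, "dp": [0, 0, 0], "yaw": 0}], force=5)

```text
clock: 8.2
tcp_pos: [638.3, 173.8, 107.6]
orientation: [0.112, 0.994, 0.0, 0.0]
wrist_force: [-0.9, -0.1, -1.6]
opening: 0.13
```

Run:
```python
from h import *
print(env.get_obs()["tcp_pos"],env.get_obs()["opening"])
a=camera("wrist")[:,:,::-1]; b=np.load("pics/w4.npy"); s=camera("side")[40:260,160:360,::-1]
o=np.hstack([b[60:280,180:380],a[60:280,180:380],s]);cv2.imwrite("pics/w5.png",cv2.convertScaleAbs(cv2.resize(o,(798,293)),alpha=1.4))
print(np.abs(a.astype(int)-b)[60:280,180:380].mean())
```

```text
[638.32514027 173.8461791  107.637607  ] 0.1297899483359109
1.1874924242424243
```

View pics/w5.png

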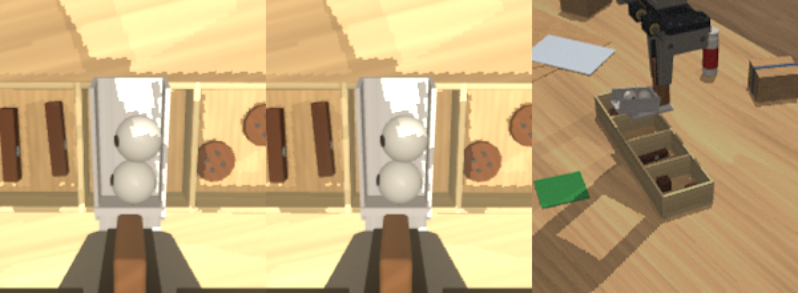

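>>> carry_out(plan=[{"hand": 1, "dp": [0, 0, 0], "yaw": 0}, {"hand": 1, "dp": [0, 0, 0], "yaw": 0}, {"hand": 1, "dp": [0, 0, 0], "yaw": 0}, {"hand": 1, "dp": [0, 0, 0], "yaw": 0}], force=3)

```text
clock: 8.7
tcp_pos: [638.3, 173.9, 107.6]
orientation: [0.112, 0.994, 0.0, 0.0]
wrist_force: [0.3, -1.0, -1.8]
opening: 0.132
```

Run:
```python
from h import *
print(env.get_obs()["tcp_pos"],env.get_obs()["opening"])
a=camera("wrist")[:,:,::-1]; b=np.load("pics/w4.npy");np.save("pics/w6.npy",a)
print(np.abs(a.astype(int)-b)[60:280,180:380].mean())
g=a[100:280,240:320]; print([ (c, int((a[60:240,278,1]>0).sum())) for c in (1,)])
```

```text
[638.33326522 173.86050091 107.60760433] 0.1317547039988548
1.249469696969697
[(1, 180)]
```

>>> carry_out(plan=[{"hand": 1, "dp": [0, 0, -0.02], "yaw": 0}, {"hand": 1, "dp": [0, 0, 0.02], "yaw": 0}, {"hand": 1, "dp": [0, 0, -0.02], "yaw": 0}, {"hand": 1, "dp": [0, 0, 0.02], "yaw": 0}, {"hand": 1, "dp": [0, 0, 0], "yaw": 0}])

```text
clock: 9.25
tcp_pos: [637.1, 173.5, 106.0]
orientation: [0.112, 0.994, -0.0, -0.001]
wrist_force: [-0.7, 0.3, -2.0]
opening: 0.131
```

>>> carry_out(plan=[{"hand": 1, "dp": [0, 0, 0], "yaw": 0}, {"hand": 1, "dp": [0, 0, 0], "yaw": 0}])

```text
clock: 9.45
tcp_pos: [638.4, 173.9, 107.9]
orientation: [0.112, 0.994, -0.0, -0.0]
wrist_force: [0.7, -0.1, -0.5]
opening: 0.13
```

```bash
cat >> h.py <<'E'
def check(n):
    print(env.get_obs()["clock"],env.get_obs()["tcp_pos"],env.get_obs()["opening"])
    a=camera("wrist")[:,:,::-1]; b=np.load("pics/w4.npy");np.save(f"pics/{n}.npy",a)
    A=cv2.cvtColor(np.ascontiguousarray(a[60:280,180:380]),6);B=cv2.cvtColor(np.ascontiguousarray(b[60:280,180:380]),6)
    print("diff",np.abs(A.astype(int)-B).mean(),"scoop shift",cv2.phaseCorrelate(np.float32(B[50:160,70:125]),np.float32(A[50:160,70:125])))
    return a
E
python3 -c "
from h import *
check('w7')"
```

```text
9.45 [638.37005514 173.89035562 107.87611212] 0.12986507443933473
diff 5.125068181818182 scoop shift ((0.10504493115657709, -0.10514169585566435), 0.3709251454141405)
```

```bash
python3 -c "
from h import *
a=np.load('pics/w4.npy');b=np.load('pics/w7.npy');s=camera('side')[70:200,190:320,::-1]
o=np.hstack([cv2.resize(i,(260,290)) for i in(a[60:280,180:380],b[60:280,180:380],s)]);cv2.imwrite('pics/v8.png',cv2.convertScaleAbs(o,alpha=1.3))"
```

```text
(no output)
```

View pics/v8.png

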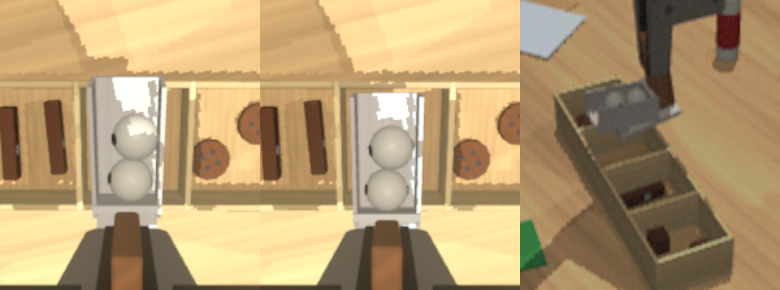

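>>> carry_out(plan=[{"hand": 1, "dp": [0, 0, -0.02], "yaw": 0}, {"hand": 1, "dp": [0, 0, 0.02], "yaw": 0}, {"hand": 1, "dp": [0, 0, -0.02], "yaw": 0}, {"hand": 1, "dp": [0, 0, 0.02], "yaw": 0}, {"hand": 1, "dp": [0, 0, 0], "yaw": 0}])

```text
clock: 10.05
tcp_pos: [637.3, 173.6, 106.4]
orientation: [0.112, 0.994, -0.0, -0.001]
wrist_force: [-1.1, -0.2, -1.0]
opening: 0.131
```

>>> carry_out(plan=[{"hand": 1, "dp": [0, 0, -0.02], "yaw": 0}, {"hand": 1, "dp": [0, 0, 0.02], "yaw": 0}, {"hand": 1, "dp": [0, 0, 0], "yaw": 0}, {"hand": 1, "dp": [0, 0, 0], "yaw": 0}, {"hand": 1, "dp": [0, 0, 0], "yaw": 0}])

```text
clock: 10.55
tcp_pos: [638.4, 173.9, 108.0]
orientation: [0.112, 0.994, -0.0, -0.0]
wrist_force: [1.2, 0.1, -1.0]
opening: 0.13
```

```bash
python3 -c "
from h import *
b=check('w9');s=camera('side')[70:200,190:320,::-1]
o=np.hstack([cv2.resize(i,(290,290)) for i in(b[60:280,180:380],s)]);cv2.imwrite('pics/v9.png',cv2.convertScaleAbs(o,alpha=1.3))"
```

```text
10.55 [638.35089891 173.8875168  108.00152654] 0.129626639582052
diff 6.231613636363637 scoop shift ((-0.3143666792791997, 0.07194073086847652), 0.4024023585849338)
```

View pics/v9.png

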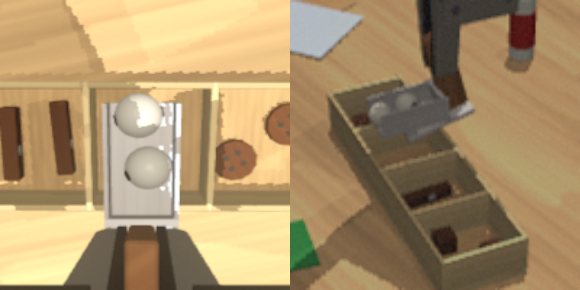

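>>> carry_out(plan=[{"hand": 1, "dp": [-0.01, 0, 0.005], "yaw": 0}, {"hand": 1, "dp": [-0.01, 0, 0.004], "yaw": 0}, {"hand": 1, "dp": [0, 0, 0], "yaw": 0}, {"hand": 1, "dp": [0, 0, 0], "yaw": 0}])

```text
clock: 11.05
tcp_pos: [658.0, 169.2, 98.1]
orientation: [0.112, 0.994, -0.0, -0.0]
wrist_force: [0.1, -0.8, -0.7]
opening: 0.128
```

```bash
python3 -c "
from h import *
b=check('w10');s=camera('side')[70:200,190:320,::-1]
o=np.hstack([cv2.resize(i,(290,290)) for i in(b[60:280,180:380],s)]);cv2.imwrite('pics/v10.png',cv2.convertScaleAbs(o,alpha=1.3))"
```

```text
11.05 [657.97453061 169.15482572  98.07251064] 0.12832212073226754
diff 20.76275 scoop shift ((-0.17642881108491437, -0.18872544625025256), 0.5055176424980163)
```

View pics/v10.png

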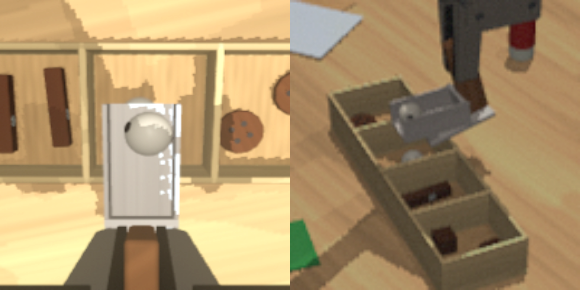

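>>> carry_out(plan=[{"hand": 1, "dp": [0, 0, 0], "yaw": 0}, {"hand": 1, "dp": [0, 0, 0], "yaw": 0}, {"hand": 1, "dp": [0, 0, 0], "yaw": 0}, {"hand": 1, "dp": [0, 0, 0], "yaw": 0}, {"hand": 1, "dp": [0, 0, 0], "yaw": 0}])

```text
clock: 11.65
tcp_pos: [657.8, 169.5, 98.7]
orientation: [0.112, 0.994, 0.0, 0.0]
wrist_force: [0.3, -0.5, -1.4]
opening: 0.13
```

```bash
python3 -c "
from h import *
b=check('w11');s=camera('side')[70:200,190:320,::-1]
o=np.hstack([cv2.resize(i,(290,290)) for i in(b[60:280,180:380],s)]);cv2.imwrite('pics/v11.png',cv2.convertScaleAbs(o,alpha=1.3))
a=np.load('pics/w10.npy');print(np.abs(a.astype(int)-b)[60:280,180:380].mean())
h=cv2.cvtColor(np.ascontiguousarray(b),cv2.COLOR_BGR2HSV);g=b[130:180,248:310].astype(int)
# bead = bright low-sat rounded: compare with w10 within channel
d=np.abs(a.astype(int)-b).max(2)>40;ys,xs=np.nonzero(d[60:280,180:380]);print(len(xs),(xs.mean()+180,ys.mean()+60) if len(xs) else 0)"
```

```text
11.65 [657.82199618 169.46811988  98.68363145] 0.13010322278442663
diff 20.799 scoop shift ((-0.2540668186968098, -0.05066828053431749), 0.4017263944943746)
2.914931818181818
826 (np.float64(284.6150121065375), np.float64(135.14406779661016))
```

```bash
python3 -c "
from h import *
a=np.load('pics/w10.npy');b=np.load('pics/w11.npy')
d=np.abs(a.astype(int)-b).max(2)>40
print([(r,int(d[r:r+10,240:330].sum())) for r in range(60,280,10)])
for n,i in(('a',a),('b',b)):
  print(n)
  for r in range(80,230,6): print(r,' '.join('%3d'%v for v in i[r,246:322:5].mean(1)))
"
```

```text
[(60, 0), (70, 0), (80, 1), (90, 81), (100, 0), (110, 60), (120, 135), (130, 167), (140, 148), (150, 57), (160, 45), (170, 46), (180, 2), (190, 2), (200, 11), (210, 2), (220, 3), (230, 0), (240, 0), (250, 0), (260, 0), (270, 0)]
a
80 160 158 158 157 157 162 164 165 166 169 168 168 166 164 163 162
86 158 158 160 162 163 163 169 168 166 164 163 162 161 159 159 159
92 109 130 129 128 126 131 130 130 130 130 130 130 127 127 124 123
98  67  75  79  81  83  82  86  87  86  90  90  91  93  92  92  94
104 110 153 160 157 156 155 162 165 167 165 156 156 159 160 115 112
110 115 114 161 153 154 154 161 158 163 160 153 157 159 161 115 106
116 117 113 135 154 153 155 158 155 160 160 148 157 158 161 115 108
122 116 109 113 157 154 155 155 122 157 160 150 155 157 160 116 106
128 113 107 114 112 109 109 108 113 153 159 154 152 156 160 117 101
134 114 109 114 114 110 112 118 117 111 157 156 154 111 115 118  94
140 114 150 141 153 153 206 196 191 206 205 155 156 112 115 118  88
146 116 150 141 153 153 154 126 136 135 167 172 156 112 115 116  79
152 111 150 131 152 151 123 172 184 186 175 141 165 111 1
[... 1824 characters left out ...]
 157 108 109 113  78
170 104 143 124 150 150 153 153 151 150 205 177 131 108 109 113  78
176 107 139 123 150 149 152 153 150 149 191 152 132 106 109 114  78
182 101 136 123 150 149 151 152 149 149 171 198 191 106 109 111  80
188  89 128 116 149 148 150 151 148 148 146 151 191  91  91  91  82
194  99 126 116 149 147 150 150 147 148 205 205 206 119 100 101 101
200 122 135 113 148 147 150 150 147 147 145 150 206 155 141 125 123
206 131 137 108 148 146 149 149 146 146 144 172 205 162 161 161 161
212 160 136 109 147 145 149 148 146 146 144 149 205 169 171 171 167
218 151 130 101 146 144 147 147 145 145 144 148 205 168 168 168 168
224 168 164  88  86  86  86  85  86  86  87  87 144 165 167 168 168
```

>>> carry_out(plan=[{"hand": 1, "dp": [0, 0, 0], "yaw": 0}, {"hand": 1, "dp": [0, 0, 0], "yaw": 0}, {"hand": 1, "dp": [0, 0, 0], "yaw": 0}, {"hand": 1, "dp": [0, 0, 0], "yaw": 0}, {"hand": 1, "dp": [0, 0, 0], "yaw": 0}])

```text
clock: 12.25
tcp_pos: [657.8, 169.4, 98.6]
orientation: [0.112, 0.994, 0.0, 0.0]
wrist_force: [0.9, 1.3, -1.0]
opening: 0.129
```

```bash
python3 -c "
from h import *
i=check('w12')
for r in range(92,182,6): print(r,' '.join('%3d'%v for v in i[r,246:322:5].mean(1)))
"
```

```text
12.25 [657.82666044 169.41027724  98.58096887] 0.12872723873700292
diff 20.64797727272727 scoop shift ((-0.3113717904725881, -0.024716954558826387), 0.42821315076616073)
92 122 131 131 129 130 132 131 130 127 129 127 124 123 120 111 118
98  84 120 122 122 123 124 132 132 134 134 135 136 137 130 131 133
104 108 158 159 156 156 155 162 165 168 165 156 156 158 160 115 109
110 113 113 161 153 154 154 160 159 162 160 151 156 158 160 115 105
116 117 112 154 154 153 150 111 117 157 161 149 156 158 160 116 101
122 115 109 114 158 150 123 175 189 187 159 151 154 156 160 116  96
128 112 106 115 113 109 161 192 202 150 186 154 152 155 155 117  90
134 109 108 114 114 110 122 140 146 143 120 157 153 111 114 119  86
140 110 150 141 153 154 206 206 205 205 205 155 156 112 115 118  79
146 113 149 141 152 153 206 206 194 205 205 178 156 111 115 116  78
152 119 149 131 152 152 154 155 152 151 205 154 165 111 113 115  78
158 111 148 131 152 152 154 155 152 151 149 153 165 109 109 113  78
164 113 143 131 151 151 153 154 151 151 148 152 157 108 109 114  78
170 104 143 123 150 150 152 153 151 150 205 177 131 107 109 113  79
176 105 139 123 150 150 152 153 150 149 190 151 131 106 108 114  79
```

>>> carry_out(plan=[{"hand": 1, "dp": [0, 0, 0], "yaw": 0}, {"hand": 1, "dp": [0, 0, 0], "yaw": 0}, {"hand": 1, "dp": [0, 0, -0.01], "yaw": 0}, {"hand": 1, "dp": [0, 0, -0.02], "yaw": 0}, {"hand": 1, "dp": [0, 0, -0.015], "yaw": 0}], force=20)

```text
clock: 12.8
tcp_pos: [658.2, 169.5, 145.3]
orientation: [0.112, 0.994, 0.0, 0.0]
wrist_force: [1.2, -0.1, -1.4]
opening: 0.13
```

```bash
python3 -c "
from h import *
i=check('w13');s=camera('side')[70:240,190:360,::-1]
o=np.hstack([cv2.resize(k,(390,390)) for k in(i[40:260,180:400],s)]);cv2.imwrite('pics/v13.png',cv2.convertScaleAbs(o,alpha=1.3))"
```

```text
12.8 [658.20977363 169.53126025 145.25086961] 0.129506914679295
diff 24.663795454545454 scoop shift ((-0.26126582590893577, -0.11030973950546041), 0.4250470995903015)
```

View pics/v13.png

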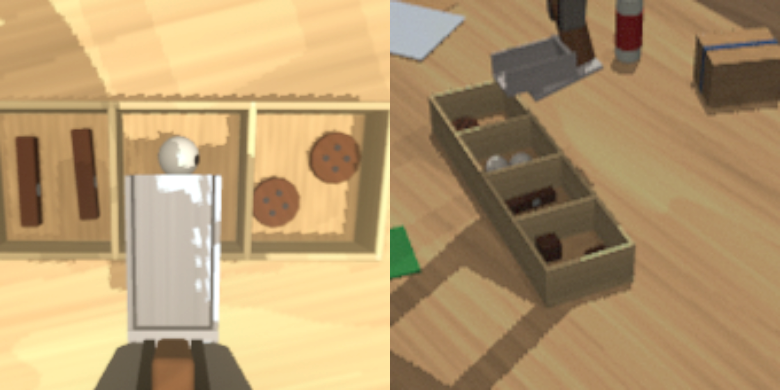

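>>> carry_out(plan=[{"hand": 1, "dp": [0, -0.01, 0], "yaw": 0}, {"hand": 1, "dp": [-0.001, -0.025, 0], "yaw": 0}, {"hand": 1, "dp": [-0.001, -0.04, 0], "yaw": 0}, {"hand": 1, "dp": [-0.001, -0.045, 0], "yaw": 0}, {"hand": 1, "dp": [-0.001, -0.045, 0], "yaw": 0}])

```text
clock: 13.4
tcp_pos: [623.6, 5.8, 142.5]
orientation: [0.111, 0.994, -0.0, -0.001]
wrist_force: [0.3, -1.3, -1.6]
opening: 0.128
```

>>> carry_out(plan=[{"hand": 1, "dp": [-0.001, -0.045, 0], "yaw": 0}, {"hand": 1, "dp": [-0.001, -0.04, 0], "yaw": 0}, {"hand": 1, "dp": [-0.001, -0.025, 0], "yaw": 0}, {"hand": 1, "dp": [-0.001, -0.02, 0.01], "yaw": 0}, {"hand": 1, "dp": [0, 0, 0.02], "yaw": 0}])

```text
clock: 13.9
tcp_pos: [599.7, -123.2, 113.8]
orientation: [0.113, 0.994, -0.0, 0.001]
wrist_force: [-0.0, 0.5, 0.0]
opening: 0.127
```

>>> carry_out(plan=[{"hand": 1, "dp": [0, 0, 0.02], "yaw": 0}, {"hand": 1, "dp": [0, 0, 0.015], "yaw": 0}, {"hand": 1, "dp": [0, 0, 0.01], "yaw": 0}, {"hand": 1, "dp": [0, 0, 0], "yaw": 0}, {"hand": 1, "dp": [0, 0, 0], "yaw": 0}])

```text
clock: 14.4
tcp_pos: [600.3, -119.9, 68.7]
orientation: [0.111, 0.994, -0.0, -0.0]
wrist_force: [0.4, -0.4, -0.5]
opening: 0.13
```

>>> carry_out(plan=[{"hand": 1, "dp": [0, 0, 0.004], "yaw": 0}, {"hand": 1, "dp": [0, 0, 0.004], "yaw": 0}, {"hand": 1, "dp": [0, 0, 0.003], "yaw": 0}, {"hand": 1, "dp": [0, 0, 0.002], "yaw": 0}, {"hand": 1, "dp": [0, 0, 0.002], "yaw": 0}], force=3)

```text
clock: 14.9
tcp_pos: [601.5, -120.2, 54.3]
orientation: [0.112, 0.994, -0.0, 0.001]
wrist_force: [2.8, -0.1, 4.2]
opening: 0.13
```

>>> carry_out(plan=[{"hand": 1, "dp": [0, 0, 0.002], "yaw": 0}, {"hand": 1, "dp": [0, 0, 0.002], "yaw": 0}, {"hand": 1, "dp": [0, 0, 0.002], "yaw": 0}, {"hand": 1, "dp": [0, 0, 0.002], "yaw": 0}, {"hand": 1, "dp": [0, 0, 0], "yaw": 0}])

```text
clock: 15.4
tcp_pos: [599.8, -119.9, 45.2]
orientation: [0.112, 0.994, 0.0, -0.0]
wrist_force: [1.0, -0.6, 1.5]
opening: 0.132
```

```bash
python3 -c "
from h import *
o=env.get_obs();print(o['tcp_pos'],o['wrist_force'],o['torque'])
s=camera('side');cv2.imwrite('pics/s14.png',s[:,:,::-1])
p=camera_params('side');X=[o['tcp_pos'][0],o['tcp_pos'][1]]
w=camera('wrist')[:,:,::-1];np.save('pics/w14.npy',w)
# nose row in wrist now vs level reference (w4): metal bright->edge along centre column
r=np.load('pics/w4.npy')
for c in (265,278,290): print(c,'now',w[90:240:6,c].mean(1).astype(int),'ref',r[90:240:6,c].mean(1).astype(int))
"
```

```text
[ 599.83832779 -119.91873994   45.19725481] [ 1.02344756 -0.56756813  1.51835657] [-0.04046293 -0.26682129 -0.03340197]
265 now [155 155 155 160 159 153 158 151 149 139 139 139 139 138 138 138 137 137
 136 135 135 135 135 134  40] ref [163 168 160 110 118 139 139 140 140 140 140 139 120 126 139 138 135  82
  93 127  99 132 144 141  43]
278 now [153 152 159 160 156 156 158 156 114 202 201 142 141 142 142 141 140 140
 140 139 139 138 138 138  85] ref [170 169 157 137 113 204 203 203 202 142 130 177 149 145 134 105 141 152
 152 144 124 132  62  62  61]
290 now [156 154 160 159 153 159 153 160 115 201 201 139 138 138 137 137 135 135
 135 135 134 134 133 133  40] ref [172 166 163 164 110 203 202 201 201 191 159 190 151 148 136 119 130 142
 143 135  99 133 143 141  44]
```

>>> carry_out(plan=[{"hand": 1, "dp": [-0.004, 0, 0.001], "yaw": 0}, {"hand": 1, "dp": [-0.004, 0, 0], "yaw": 0}, {"hand": 1, "dp": [-0.004, 0, 0], "yaw": 0}, {"hand": 1, "dp": [-0.004, 0, 0], "yaw": 0}, {"hand": 1, "dp": [-0.004, 0, 0], "yaw": 0}])

```text
clock: 16.0
tcp_pos: [619.9, -124.5, 44.4]
orientation: [0.112, 0.994, 0.0, -0.0]
wrist_force: [-0.0, 0.6, -1.5]
opening: 0.13
```

```bash
python3 -c "
from h import *
o=env.get_obs();print(o['tcp_pos'],o['wrist_force'],o['torque'])
w=camera('wrist')[:,:,::-1];np.save('pics/w15.npy',w);r=np.load('pics/w14.npy');s=camera('side')[150:300,290:440,::-1]
for c in (265,278): print(c,'now',w[90:240:6,c].mean(1).astype(int))
o=np.hstack([cv2.resize(k,(260,390)) for k in(r[80:260,220:340],w[80:260,220:340])]+[cv2.resize(s,(280,390))]);cv2.imwrite('pics/v15.png',cv2.convertScaleAbs(o,alpha=1.3))
"
```

```text
[ 619.91766363 -124.53578622   44.44865392] [-0.01090049  0.61693614 -1.49624422] [-0.00030808  0.00092747  0.0166283 ]
265 now [154 157 150 159 157 157 160 161 112 137 137 137 137 137 136 136 135 135
 135 134 134 134 133 104  39]
278 now [158 154 157 159 158 159 161 159 115 200 199 140 140 140 139 139 139 139
 138 138 138 137 136 107  86]
```

View pics/v15.png

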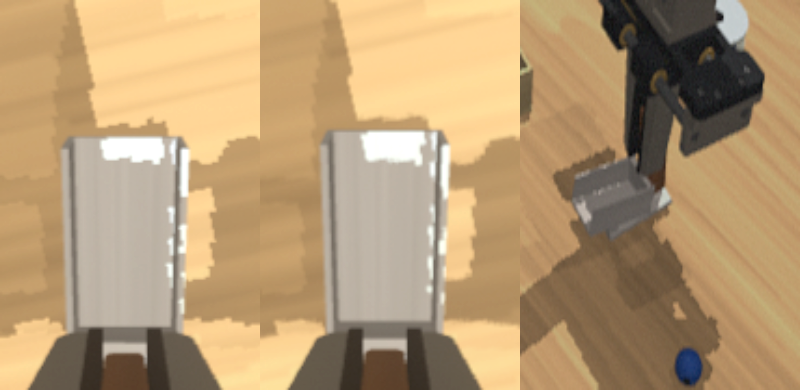

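>>> carry_out(plan=[{"hand": 1, "dp": [0, 0, 0.001], "yaw": 0}, {"hand": 1, "dp": [-0.001, 0, 0.001], "yaw": 0}, {"hand": 1, "dp": [-0.001, 0, 0.001], "yaw": 0}, {"hand": 1, "dp": [-0.001, 0, 0.001], "yaw": 0}, {"hand": 1, "dp": [0, 0, 0], "yaw": 0}])

```text
clock: 16.6
tcp_pos: [623.1, -125.2, 40.8]
orientation: [0.112, 0.994, -0.0, 0.0]
wrist_force: [1.5, -0.3, 1.9]
opening: 0.132
```

```bash
cat > n.py <<'E'
from h import *
o=env.get_obs();print(o['tcp_pos'],o['wrist_force'],o['torque'],o['opening'])
w=camera('wrist')[:,:,::-1].astype(int)
for c in (265,278): 
  g=w[100:245,c].mean(1); d=np.abs(np.diff(g)); print(c,[(int(k)+100,int(g[k]),int(g[k+1])) for k in np.nonzero(d>22)[0]])
# bottom (base) and nose lowest metal pixels in side view
S=camera_params('side');s=camera('side');hsv=cv2.cvtColor(s,cv2.COLOR_RGB2HSV)
m=((hsv[:,:,1]<45)&(hsv[:,:,2]>70)).astype(np.uint8)
u,v=map(int,proj(S,[o['tcp_pos'][0]-20,o['tcp_pos'][1],15]))
n,l,st,ce=cv2.connectedComponentsWithStats(m[v-40:v+40,u-50:u+50])
k=1+np.argmax(st[1:,4]);ys,xs=np.nonzero(l==k);xs+=u-50;ys+=v-40
for nm,i in(('left',xs.argmin()),('right',xs.argmax()),('low',ys.argmax()),('top',ys.argmin())):print(nm,xs[i],ys[i])
# expected for level scoop on table under the TCP (scoop x axis from tool x)
q=o['orientation'];ax=-np.array([q[0]**2-q[1]**2,2*q[0]*q[1],0])/(q[0]**2+q[1]**2);ay=np.array([-ax[1],ax[0],0])
P=np.array([*o['tcp_pos'][:2],0]);
for nm,X in(('noseL',(-41,17,20)),('noseR',(-41,-17,20)),('baseFR',(-20,-18,0)),('baseRR',(46,-18,0)),('baseRL',(46,18,0)),('gtop',(34,0,82))):
  print(nm,np.round(proj(S,P+ax*(X[0]-34)+ay*X[1]+[0,0,X[2]]),1))
E
python3 n.py
```

```text
[ 623.1193072  -125.22841336   40.75861322] [ 1.53506943 -0.27557018  1.85349486] [-0.10069493 -0.26980431 -0.0041823 ] 0.13169302441289404
265 [(130, 138, 112), (224, 122, 92), (231, 67, 38)]
278 [(130, 148, 114), (136, 120, 160), (137, 160, 199), (153, 185, 138), (224, 125, 91), (234, 105, 134), (238, 137, 108), (239, 108, 54)]
left 318 225
right 369 227
low 338 242
top 346 212
noseL [310.2 227.1]
noseR [320.  240.5]
baseFR [330.3 245. ]
baseRR [363.2 232.9]
baseRL [352.1 219.6]
gtop [357.7 193.4]
```

>>> carry_out(plan=[{"hand": 0.8, "dp": [0, 0, 0], "yaw": 0}, {"hand": 0.75, "dp": [0, 0, 0], "yaw": 0}, {"hand": 0.72, "dp": [0, 0, 0], "yaw": 0}, {"hand": 0.69, "dp": [0, 0, 0], "yaw": 0}, {"hand": 0.66, "dp": [0, 0, 0], "yaw": 0}])

```text
clock: 17.2
tcp_pos: [621.9, -125.0, 40.2]
orientation: [0.112, 0.994, 0.0, -0.001]
wrist_force: [-0.1, 0.7, -0.3]
opening: 0.169
```

```bash
python3 n.py
```

```text
[ 621.93756129 -124.98470613   40.22274105] [-0.12693936  0.699092   -0.31831131] [-0.00359235 -0.0110197  -0.0575317 ] 0.16897560758144775
265 [(132, 139, 113), (225, 125, 102), (236, 97, 120)]
278 [(132, 150, 115), (139, 122, 161), (140, 161, 197), (155, 183, 138), (225, 128, 102), (236, 98, 120), (241, 128, 72)]
left 318 226
right 369 229
low 337 242
top 349 211
noseL [309.5 227.3]
noseR [319.4 240.8]
baseFR [329.7 245.2]
baseRR [362.6 233.1]
baseRL [351.5 219.8]
gtop [357.1 193.6]
```

>>> carry_out(plan=[{"hand": 0.55, "dp": [0, 0, 0], "yaw": 0}, {"hand": 0.4, "dp": [0, 0, 0], "yaw": 0}, {"hand": 0.2, "dp": [0, 0, 0], "yaw": 0}, {"hand": 0, "dp": [0, 0, 0], "yaw": 0}, {"hand": -0.3, "dp": [0, 0, 0], "yaw": 0}])

```text
clock: 17.8
tcp_pos: [622.6, -125.1, 40.6]
orientation: [0.112, 0.994, -0.0, 0.0]
wrist_force: [-1.1, -0.4, 0.4]
opening: 0.54
```

>>> carry_out(plan=[{"hand": -0.6, "dp": [0, 0, 0], "yaw": 0}, {"hand": -0.8, "dp": [0, 0, -0.01], "yaw": 0}, {"hand": -1, "dp": [0, 0, -0.03], "yaw": 0}, {"hand": -1, "dp": [0, 0, -0.04], "yaw": 0}, {"hand": -1, "dp": [0, 0, -0.04], "yaw": 0}])

```text
clock: 18.3
tcp_pos: [622.2, -125.0, 162.3]
orientation: [0.112, 0.994, 0.0, -0.0]
wrist_force: [0.6, -0.0, 0.3]
opening: 0.974
```

>>> carry_out(plan=[{"hand": -1, "dp": [-0.04, 0, -0.03], "yaw": 0}, {"hand": -1, "dp": [-0.04, 0, -0.03], "yaw": 0}, {"hand": -1, "dp": [-0.04, -0.02, 0], "yaw": 0}, {"hand": -1, "dp": [0, 0, 0], "yaw": 0}, {"hand": -1, "dp": [0, 0, 0], "yaw": 0}])

```text
clock: 18.8
tcp_pos: [735.0, -171.6, 220.4]
orientation: [0.112, 0.994, 0.0, -0.0]
wrist_force: [-0.1, 0.2, -0.5]
opening: 0.997
```

Run:
```python
from h import *
np.set_printoptions(precision=1,suppress=True,linewidth=200)
print(env.get_obs()['tcp_pos'],env.get_obs()['wrist_force'])
T=camera_params('top');S=camera_params('side');t=camera('top');s=camera('side')
for n,im in(('t',t),('s',s)): cv2.imwrite(f'pics/{n}_end.png',im[:,:,::-1])
for nm,P,im,c in(('top',T,t,(600,-120,20)),('side',S,s,(600,-120,20))):
  u,v=map(int,proj(P,c)); 
  h=cv2.cvtColor(im,cv2.COLOR_RGB2HSV);m=((h[:,:,1]<50)&(h[:,:,2]>60)).astype(np.uint8)
  n,l,st,ce=cv2.connectedComponentsWithStats(m)
  for k in range(1,n):
    if st[k,4]>40 and abs(ce[k][0]-u)<50 and abs(ce[k][1]-v)<50:
      ys,xs=np.nonzero(l==k);hull=cv2.approxPolyDP(cv2.convexHull(np.stack([xs,ys],1).astype(np.int32)),2,True)[:,0]
      print(nm,'metal',st[k],ce[k],hull.tolist())
  b=((h[:,:,0]<14)&(h[:,:,1]>90)&(h[:,:,2]<170)).astype(np.uint8)
  n,l,st,ce=cv2.connectedComponentsWithStats(b)
  for k in range(1,n):
    if st[k,4]>25 and abs(ce[k][0]-u)<50 and abs(ce[k][1]-v)<50: 
      ys,xs=np.nonzero(l==k);print(nm,'brown',st[k],ce[k],cv2.approxPolyDP(cv2.convexHull(np.stack([xs,ys],1).astype(np.int32)),1.5,True)[:,0].tolist())
  # beads in cell
  u,v=map(int,proj(P,(604,180,15)));m=((h[:,:,1]<60)&(h[:,:,2]>90)).astype(np.uint8)[v-30:v+30,u-35:u+35]
  n,l,st,ce=cv2.connectedComponentsWithStats(m)
  for k in range(1,n):
    if st[k,4]>20: print(nm,'bead',st[k,4],ce[k]+[u-35,v-30],cast(P,ce[k]+[u-35,v-30],17))
```

```text
[ 735.  -171.6  220.4] [-0.1  0.2 -0.5]
top metal [322 168  22  46 683] [331.7 192.8] [[330, 168], [343, 180], [336, 213], [322, 210], [326, 172]]
top brown [336 160  10  14  93] [340.6 166.7] [[342, 160], [345, 162], [343, 171], [338, 173], [336, 171], [339, 161]]
top bead 177 [169.4 192.8] [604.5 181.5  17. ]
side metal [ 318  211   52   32 1000] [341.4 226.5] [[369, 230], [337, 242], [328, 239], [318, 226], [321, 217], [351, 211]]
side brown [355 189  18  37 376] [363.2 205.4] [[369, 189], [372, 193], [366, 224], [363, 225], [355, 215], [358, 193]]
side bead 34 [246.2 138.6] [620.5 185.7  17. ]
side bead 51 [235.9 140.9] [598.9 192.2  17. ]
```

Run:
```python
from h import *
np.set_printoptions(precision=1,suppress=True)
T=camera_params('top');S=camera_params('side')
n=np.mean([cast(T,(322,210.5),20),cast(T,(336,213.5),20)],0);g=cast(T,(341,166.5),82)
print('nose top',n,'side',np.mean([cast(S,(318,226),20),cast(S,(328,239.5),20)],0),'grip top',g,'side',cast(S,(364,191.5),82))
a=(g-n)*[1,1,0];print('len',np.linalg.norm(a),'yaw',np.degrees(np.arctan2(a[1],a[0])))
a/=np.linalg.norm(a);ay=np.array([-a[1],a[0],0]);O=n*[1,1,0]+a*41
for nm,X in(('noseL',(-41,17,20)),('noseR',(-41,-17,20)),('baseFR',(-20,-18,0)),('baseRR',(46,-18,0)),('gt',(34,0,82))):
  W=O+a*X[0]+ay*X[1]+[0,0,X[2]];print(nm,np.round(proj(S,W),1),np.round(proj(T,W),1))
# beads in top: circles
im=cv2.imread('pics/t_end.png');c=cv2.HoughCircles(cv2.cvtColor(cv2.resize(im[170:212,145:192],None,fx=6,fy=6,interpolation=2),6),3,1.5,40,param1=80,param2=22,minRadius=28,maxRadius=48)
if c is not None:
  for q in c[0][:4]: print(q, cast(T,(145+q[0]/6,170+q[1]/6),17))
```

```text
nose top [ 561.8 -114.1   20. ] side [ 562.  -114.9   20. ] grip top [ 633.9 -128.8   82. ] side [ 634.6 -128.4   82. ]
len 73.55171956816109 yaw -11.491299368551212
noseL [317.3 225.9] [320.  210.4]
noseR [327.8 239.1] [338.  213.6]
baseFR [337.7 243.4] [338.5 204.1]
baseRR [369.8 230.8] [344.  170.6]
gt [364.6 191.6] [341.1 165.7]
```

```bash
python3 -c "
from workcell import env
print(env.get_obs()['clock'],env.sign_off())"
```

```text
the job is handed in; nothing more can be done
18.9 None
```

Both white beads are in the tray's empty cell, and the scoop is standing upright on the table, released. I handed the job in at about 18.9 s.

**How it went:** The tool cannot tilt. Over the cell I cut the grip to 3 N and made small vertical jerks, so the scoop turned nose-down between the pads. It tipped only about 15°, an estimate from the pictures and less than the suggested 30–45°, but both beads rolled out. I then set the scoop down about 70 mm from where it started, on the tray side. It slid in the fingers instead of righting as I lowered it. It came level during a short drag and the release.

**Last checks:**
- **Scoop:** The top and side views agree within 1 mm on the nose edge at z 20 and the grip top at z 82. The base corners fall where a level scoop would put them, so it stands flat on its base.
- **Beads:** The side picture taken just after tipping shows both beads in the cell. The final side mask again finds two, with centres inside it. The final top mask sees them as one merged blob at the cell centre, and a circle search there found nothing.
- **Robot:** The gripper is open, about 110 mm from the scoop, and touching nothing. Wrist force readings stayed below 5 N.

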